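Feed the walnut blank to the stop and fence of the routing jig

ROBOT

A 6-joint arm with a two-finger parallel gripper is mounted at the origin on the work surface. World frame = base frame: x ahead of the robot, y to its left, z up, the work surface at z = 0. Lengths are in mm, angles in degrees, forces in N, time in s.
With the tool pointing down it reaches from about 350 to 850 mm from the base axis. Payload 8.1 kg.
Tool frame: the origin (TCP) lies between the finger pads; the fingertips stand 17 mm ahead of it and the grasp point (between the pads) lies 2 mm behind it; z points along the fingers, y is the line along which they close (so a half turn about z gives the same grasp; the last joint's range is limited). The gripper opens to 85 mm and grips with 20 to 120 N. Pads are 22 mm wide; open, the fingers measure 114 mm over their backs; the gripper's body (76 mm by 85 mm) begins 54 mm behind the grasp point. The pads swing forward as they close: fully open they stand 13 mm farther back than shut.
Start: joints at [66.497, 7.471, 85.268, -0, 87.261, -4.893], TCP at [191.45, 568.641, 248.292] pointing down, gripper open.
Joint ranges: [-169.43, 169.43], [-51.17, 129.36], [1.28, 143.12], [-76.62, 256.62], [0, 156.53], [-152.29, 152.29]. Speed limits (degrees/s): [136.94, 136.94, 159.86, 180, 180, 180].

INTERFACE

Orientations are given as [roll, pitch, yaw] about the fixed x, y, z axes, in that order (R = Rz(yaw) Ry(pitch) Rx(roll)).
In Python, from bench import sense, snapshot, hand_in, trace, place_of gives the robot as it stands.
- The arm moves only by the shell command python3 -m handwheel 'ROWS' [FORCE]. ROWS is JSON, a list of rows, each a list of 7 numbers: the opening, from -1 (shut) to 1 (fully open), then the shift along the tool's x, y, z in cm, then the turn, a rotation vector about the tool's x, y, z in rad. A call has 1 to 12 rows; each row shifts and turns the commanded pose from where the row before left it, along the tool's axes as they then stand; what a row does not reach is not made up. A row lasts 1/12 s, in which the tool goes at most 41.7 mm and 7.16 degrees, less where a joint would pass 70% of its speed; a pose out of reach is approached as far as the arm can. A call with a gripper value outside its range is refused whole. The fingers move at their own pace and stop on an object; FORCE is the grip in N (left out, the last holds). Time passes only in rows, so rows that do not move let the fingers close. It gives the time, the measured TCP pose, the force, the opening and the grip force at its end, in the units of the state.
- sense(): the state, without advancing time (a new reading comes with each control period).
- snapshot(name): name is "side" or "top"; returns a dict with "image" (480x640x3 uint8, red, green, blue), "intrinsics" (3x3 intrinsics, pixels), "k1" (the pictures are not rectified: a ray, as slopes to the right and down, at radius r is drawn at 1 + k1 r^2 times it, then the intrinsics apply), "R" (3x3) and "t" (3): a world point X has camera coordinates R X + t. Camera axes: x right, y down, z forward; pixel columns grow to the right and rows downward; lengths in mm; the calibration is good to about 2 mm. A picture is of the moment at which its call begins. There is no depth.
- hand_in(): hands the job in; it is judged then, once.
Trained networks look in a picture, given as the dict that the camera call returned (one of the last four; its "shot" number tells which), for a name from the list of things; names that differ only in an ending like _2 or _b are one class to them, and where a whole thing is asked for, a point or a joint stands for the part that bears it (a point fixed in the world has none). Each returns a list of dicts, best first, with "conf" (0 to 1); they miss things now and then, are a little off and sometimes report something else, mostly with a low value. They report only what shows in the picture. A call takes as long as a camera call. They do not tell look-alikes from the thing itself.
- trace(picture, query): "pixels" (480x640 bool, what is visible of it).
- place_of(picture, query): "location" ([x, y, z] in mm, in world coordinates, good to about 4 mm: a listed point, or the origin of a listed thing).
The state is a dict: "time": time; "joint_pos": joint angles; "qd": joint speeds; "joint_efforts": joint torques, N m; "tool_pos": TCP position; "tcp_rot": TCP orientation; "ft_force": force on the tool from outside, world axes, zero at the start; "wrist_torque": the same for the moment, N m; "finger_gap": finger opening in mm; "grip_force": force on a finger pad.
Only numpy, scipy, OpenCV 4.12 (cv2) and the standard library are available. Lean on these libraries where they do the work, as an engineer would, in place of code of your own. Each camera call takes 0.05 s, during which the arm holds its last target. There are 200 camera calls.

TASK

Push the dark walnut blank endways out of the touching row, clear of the pale blanks, and on until it bears firmly but gently against the red stop bar; then slide it sideways along the bar until it is also pressed flush, just as gently, against the wooden fence, and leave it lying there square in the corner, touching both. Do not disturb the pale blanks or the other things on the bench, and do not shove the stop bar off its setting: its knobs are only finger-tight.

Things in the scene. Friction and masses are not known exactly. Their poses are not given: they have to be found in the camera images.
- jig: Fixed routing jig: white board 240 (x) x 420 (y) x 12 mm thick, origin under its centre (upper face 12 mm above it), z up. Its y axis runs along the blanks, from their row (at negative y) to the red stop bar; the fence stands at +x.
- fence_face (a point): Brown wooden fence of the jig, 22 mm thick, 26 mm tall above the board, 185 mm long along the jig's y. The point is the middle of its inner face (which looks to the jig's -x), 13 mm above the board: 54 mm in x and 77.5 mm in y from the jig's origin. Axes as the jig's. Rigid.
- stop_track (a point): Where the red stop bar may be set: a fixed point of the jig at x -14, y 130 mm, 17 mm above the board; axes as the jig's. The bar (132 mm in x, 16 in y, 34 tall, two knobs up to 48) faces -y; its face lies anywhere from 15 mm before to 15 mm beyond this point in y: its setting is not measured. Held by friction only, it slips when pushed along y with over about 12 N.
- blank_center (a point): Dark walnut blank, 36 (its x) x 100 (its y) x 40 mm tall, about 0.14 kg (varies). The point is its centre, 20 mm above the board. It starts second or third in a row of four blanks lying side by side, long sides touching, all with the jig's heading, ends staggered by a few mm. Friction on the board about 0.6: it slides with 1 N or so.
- pale_a_center (a point): Pale blank, same size as the walnut one; the point is its centre. One of three that must stay where they are.
- pale_b_center (a point): Pale blank, as above.
- pale_c_center (a point): Pale blank, as above.
- cartridge: Bystander: upright grey sealant cartridge, diameter 50 mm, 290 mm tall with its yellow nozzle; origin at the centre of its underside.
- tape: Bystander: yellow tape measure standing on the bench, 62 x 42 x 62 mm; origin at the centre of its underside.
- driver: Bystander: screwdriver with a red handle lying on the bench beside the jig, about along the world x; origin under its middle.
Not all that is in view belongs to the job. Leave any blue or green look-alike of the part that bears blank_center alone.

How it is judged:
By the outcome, as a careful person would: the job done as asked, in the order asked, and still so for the second after the job is handed in, with the robot touching nothing.
It also fails if it takes over 72 s, if anything falls off the work surface, if the arm or the gripper's body presses on something with over 40 N, if the wrist force passes 120 N, or if a joint passes its speed limit or range.

## Working session

There is one attempt and no reset: what is moved stays moved. The work goes in short steps, Python scripts to look and compute and a shell command to move; the robot and the scene stay as the last step left them, time stands still between calls to the robot, and variables do not carry over. Pictures are saved under pics/ and viewed, at most 10 in all, crops included, and the job is handed in when it is done.

```bash
mkdir -p pics; ls; python3 - <<'E'
from bench import *
import cv2,json,numpy as np
s=sense(); print({k:np.round(v,2).tolist() for k,v in s.items()})
for n in("top","side"):
    p=snapshot(n); cv2.imwrite(f"pics/{n}0.png",p["image"][:,:,::-1])
    print(n,np.round(p["intrinsics"],1).tolist(),p["k1"],np.round(p["R"],3).tolist(),np.round(p["t"],1).tolist())
    for q in("jig","fence_face","stop_track","blank_center","pale_a_center","cartridge","tape","driver"):
        print(q,[(np.round(d["location"],0).tolist(),round(d["conf"],2)) for d in place_of(p,q)])
E
```

```text
pics
{'time': 0.0, 'joint_pos': [66.5, 7.52, 85.33, -0.0, 87.26, -4.89], 'qd': [0.13, 0.04, -0.01, 0.02, 0.03, 0.03], 'joint_efforts': [0.0, -56.94, -50.06, -0.0, 0.01, 0.0], 'tool_pos': [191.24, 568.15, 247.23], 'tcp_rot': [-179.89, -0.01, 161.39], 'ft_force': [0.63, -0.24, -0.7], 'wrist_torque': [-0.02, -0.02, 0.01], 'grip_force': 0.0, 'finger_gap': 85.11}
top [[607.0, 0.0, 325.6], [0.0, 607.0, 233.5], [0.0, 0.0, 1.0]] -0.1679279616282129 [[-0.021, -1.0, -0.019], [-0.998, 0.022, -0.06], [0.06, 0.017, -0.998]] [21.9, 569.4, 1508.9]
jig [([565.0, -15.0, -3.0], 0.71)]
fence_face [([635.0, 54.0, 23.0], 0.76), ([438.0, -359.0, 1.0], 0.48)]
stop_track [([573.0, 113.0, 27.0], 0.87)]
blank_center [([832.0, -14.0, 21.0], 0.95), ([334.0, -64.0, 14.0], 0.81), ([542.0, -113.0, 34.0], 0.76)]
pale_a_center [([544.0, -110.0, 32.0], 0.23)]
cartridge [([550.0, -462.0, 1.0], 0.68)]
tape [([598.0, 462.0, 3.0], 0.55)]
driver [([544.0, -114.0, 30.0], 0.58)]
side [[479.0, 0.0, 318.8], [0.0, 479.0, 248.0], [0.0, 0.0, 1.0]] -0.08997612100153343 [[0.904, -0.428, -0.015], [-0.22, -0.434, -0.874], [0.367, 0.793, -0.486]] [-504.0, 189.4, 1005.4]
jig [([570.0, -14.0, -1.0], 0.84)]
fence_face [([632.0, 56.0, 29.0], 0.64)]
stop_track [([574.0, 116.0, 27.0], 0.69)]
blank_center [([546.0, -115.0, 34.0], 0.78), ([835.0, -12.0, 20.0], 0.77), ([335.0, -61.0, 22.0], 0.57)]
pale_a_center [([509.0, -108.0, 28.0], 0.92), ([555.0, -460.0, -1.0], 0.62)]
cartridge [([555.0, -462.0, 2.0], 0.86), ([568.0, -16.0, -2.0], 0.51)]
tape [([600.0, 460.0, -1.0], 0.77)]
driver []
```

View pics/top0.png

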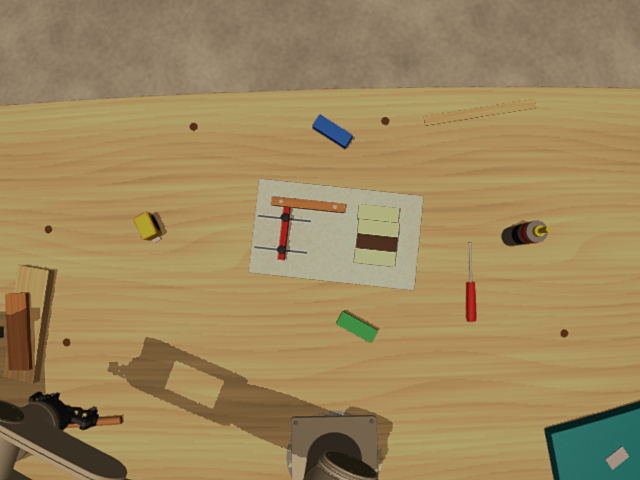

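View pics/side0.png

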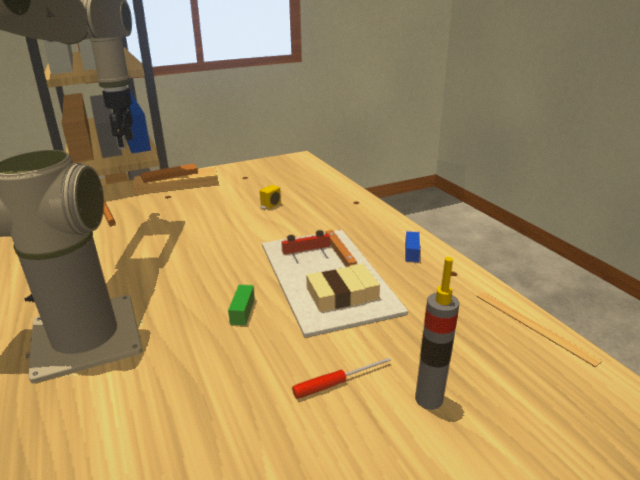

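Candidates in the top view are walnut (377,242), blue look-alike (333,131) and green look-alike (357,326). By description I choose the walnut, third from the fence in the row. Next I measure the jig, walnut, bar and fence, with one close crop.

```bash
cat >h.py <<'E'
import numpy as np,cv2
from bench import *
def ray(p,uv,z):
    K=p["intrinsics"]; k=p["k1"]; uv=np.atleast_2d(uv).astype(float)
    d=(uv-[K[0][2],K[1][2]])/[K[0][0],K[1][1]]; u=d.copy()
    for _ in range(20): u=d/(1+k*(u**2).sum(1,keepdims=True))
    R=np.array(p["R"]);c=-R.T@np.array(p["t"])
    w=np.c_[u,np.ones(len(u))]@R
    return c+w*((z-c[2])/w[:,2])[:,None]
def proj(p,X):
    X=np.atleast_2d(X)@np.array(p["R"]).T+np.array(p["t"]); u=X[:,:2]/X[:,2:]
    u=u*(1+p["k1"]*(u**2).sum(1,keepdims=True)); K=p["intrinsics"]
    return u*[K[0][0],K[1][1]]+[K[0][2],K[1][2]]
def ortho(p,z,x0,x1,y0,y1,s=2):
    "image: up=+x, left=+y, s px/mm"
    xs=np.arange(x1,x0,-1/s);ys=np.arange(y1,y0,-1/s)
    Y,X=np.meshgrid(ys,xs)
    uv=proj(p,np.c_[X.ravel(),Y.ravel(),np.full(X.size,z)]).astype(np.float32).reshape(*X.shape,2)
    return cv2.remap(p["image"],uv[...,0],uv[...,1],cv2.INTER_CUBIC)
def rect(p,mask,z):
    m=cv2.morphologyEx(mask.astype(np.uint8),cv2.MORPH_OPEN,np.ones((2,2)))
    n,l,st,_=cv2.connectedComponentsWithStats(m); i=1+np.argmax(st[1:,4])
    v,u=np.nonzero(l==i)
    W=ray(p,np.c_[u,v],z)[:,:2].astype(np.float32)
    return cv2.minAreaRect(W),W.mean(0),len(W)
E
python3 - <<'E'
from h import *
p=snapshot("top"); im=p["image"]
for q,z in(("jig",12),("fence_face",38),("stop_track",46),("blank_center",52),("pale_a_center",52)):
    for d in trace(p,q)[:4]:
        m=d["pixels"]
        if m.sum()>20: print(q,round(d["conf"],2),rect(p,m,z))
hsv=cv2.cvtColor(im,cv2.COLOR_RGB2HSV)
B=np.zeros(im.shape[:2],bool);B[170:300,240:430]=1
print("dark",rect(p,B&(hsv[...,2]<100)&(np.arange(640)>350)[None],52))
print("board",rect(p,cv2.morphologyEx((B&(hsv[...,1]<50)&(hsv[...,2]>120)).astype(np.uint8),cv2.MORPH_CLOSE,np.ones((25,25))),12))
o=ortho(p,52,440,690,-230,215,1.75); cv2.imwrite("pics/o.png",o[:,:,::-1]); print(o.shape)
E
```

```text
jig 0.6 (((566.2238159179688, -18.005294799804688), (421.47772216796875, 241.14352416992188), 82.58133697509766), array([5.666046e+02, 4.823798e-01], dtype=float32), 13209)
jig 0.37 (((616.8145141601562, -125.05211639404297), (100.52850341796875, 37.31712341308594), 83.96322631835938), array([ 617.2723 , -125.46627], dtype=float32), 558)
fence_face 0.67 (((564.9328002929688, -18.386489868164062), (413.7541198730469, 236.162353515625), 82.64246368408203), array([ 5.653948e+02, -6.215435e-02], dtype=float32), 13274)
stop_track 0.57 (((564.3035278320312, -19.026626586914062), (414.2467956542969, 238.6724090576172), 82.34197998046875), array([565.0719   ,  -1.1554004], dtype=float32), 13424)
stop_track 0.3 (((591.12158203125, 452.70159912109375), (80.21033477783203, 54.53928756713867), 23.710800170898438), array([593.65906, 453.52554], dtype=float32), 569)
blank_center 0.97 (((821.1979370117188, -14.372688293457031), (101.74156188964844, 43.077392578125), 56.5317268371582), array([820.7542  , -14.390144], dtype=float32), 668)
blank_center 0.85 (((336.21295166015625, -63.81056213378906), (98.73210906982422, 37.339935302734375), 60.956119537353516), array([336.07736 , -63.334938], dtype=float32), 603)
blank_center 0.77 (((541.2501831054688, -117.64945220947266), (101.34435272216797, 34.85577392578125), 84.30860137939453), array([ 540.83374, -117.07678], dtype=float32), 556)
pale_a_center 0.71 (((575.18212890625, -123.60102844238281), (100.68222045898438, 37.91853332519531), 83.53094482421875), array([ 576.07007, -123.98734], dtype=float32), 584)
dark (((540.6664428710938, -117.59600830078125), (100.16187286376953, 36.38528060913086), 82.59159088134766), array([ 540.7545 , -117.66045], dtype=float32), 604)
board (((566.6380615234375, -18.45782470703125), (418.41326904296875, 238.2534637451172), 82.55169677734375), array([568.1855  ,  -7.090107], dtype=float32), 13953)
(438, 779, 3)
```

View pics/o.png

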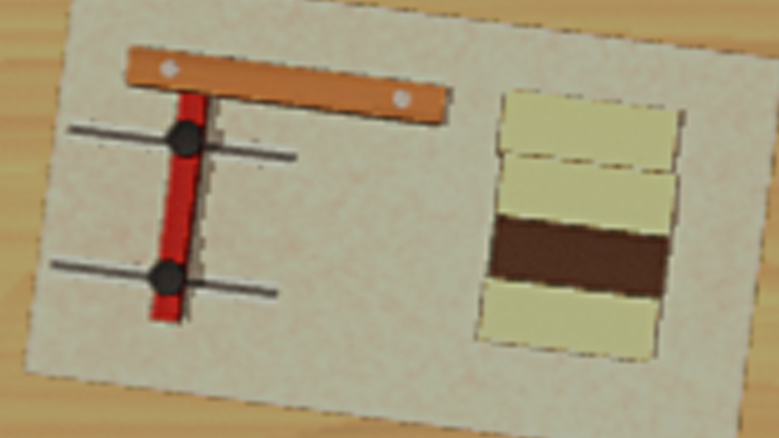

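The crop confirms the choice: the dark walnut is at (578,256), third from the fence, with pale blanks on both sides. The jig measures 421x241 mm with yaw -7.4° and origin (566,-18), and the blank measures 100x36 mm. In jig coordinates the blank's centre is (-12.6,-101.9) and the bar face is at y≈120.8. I'll shut the gripper, turn to yaw 172.6 and travel behind the row.

```bash
python3 -m handwheel '[[-1,0,0,0,0,0,-0.0977],[-1,0,0,0,0,0,-0.0977],[-1,-1.81,-3.08,0,0,0,0],[-1,-1.81,-3.08,0,0,0,0],[-1,-1.81,-3.08,0,0,0,0],[-1,-1.81,-3.08,0,0,0,0],[-1,-1.81,-3.08,0,0,0,0],[-1,-1.81,-3.08,0,0,0,0],[-1,-1.81,-3.08,0,0,0,0],[-1,-1.81,-3.08,0,0,0,0],[-1,-1.81,-3.08,0,0,0,0],[-1,-1.81,-3.08,0,0,0,0]]' 40
python3 -m handwheel '[[-1,-1.81,-3.08,0,0,0,0],[-1,-1.81,-3.08,0,0,0,0],[-1,-1.81,-3.08,0,0,0,0],[-1,-1.81,-3.08,0,0,0,0],[-1,-1.81,-3.08,0,0,0,0],[-1,-1.81,-3.08,0,0,0,0],[-1,-1.81,-3.08,0,0,0,0],[-1,-1.81,-3.08,0,0,0,0],[-1,-1.81,-3.08,0,0,0,0],[-1,-1.81,-3.08,0,0,0,0],[-1,-1.81,-3.08,0,0,0,0],[-1,-1.81,-3.08,0,0,0,0]]'
python3 -m handwheel '[[-1,-1.81,-3.08,0,0,0,0],[-1,-1.81,-3.08,0,0,0,0],[-1,0,0,0,0,0,0],[-1,0,0,0,0,0,0]]'
cat >>h.py <<'E'
O=np.array([566.3,-18.2]);Y=np.radians(-7.42);E=np.array([[np.cos(Y),np.sin(Y)],[-np.sin(Y),np.cos(Y)]])
def st():
    s=sense();f=np.array(s["ft_force"])
    print("t",round(s["time"],2),"jig",np.round(E@(np.array(s["tool_pos"])[:2]-O),1),"z",round(s["tool_pos"][2],1),"rpy",np.round(s["tcp_rot"],2),"F jig",np.round(E@f[:2],1),round(f[2],1),"gap",round(s["finger_gap"],1))
E
python3 -c "from h import *;st()"
```

```text
time: 2.2
tool_pos: [331.5, 238.4, 248.5]
tcp_rot: [180.0, 0.0, 172.6]
ft_force: [1.4, -0.8, -0.2]
finger_gap: 0.1
grip_force: 0.0
time: 3.2
tool_pos: [499.3, -156.6, 248.4]
tcp_rot: [-180.0, 0.0, 172.6]
ft_force: [0.6, 0.7, 0.0]
finger_gap: 0.2
grip_force: 0.0
time: 3.53
tool_pos: [526.8, -222.0, 247.4]
tcp_rot: [180.0, -0.1, 172.4]
ft_force: [-0.0, 0.3, 0.7]
finger_gap: -0.0
grip_force: 0.0
t 3.53 jig [ -12.9 -207.2] z 247.4 rpy [ 1.7997e+02 -9.0000e-02  1.7243e+02] F jig [-0.1  0.2] 0.7 gap -0.0
```

```bash
python3 -m handwheel '[[-1,0,0,3.0,0,0,0],[-1,0,0,3.0,0,0,0],[-1,0,0,3.0,0,0,0],[-1,0,0,3.0,0,0,0],[-1,0,0,3.0,0,0,0],[-1,0,0,3.0,0,0,0],[-1,0,0,2.0,0,0,0],[-1,0,0,0.8,0,0,0],[-1,0,1.0,0,0,0,0],[-1,0,1.0,0,0,0,0],[-1,0,0,0,0,0,0]]' >/dev/null
python3 - <<'E'
from h import *
st(); p=snapshot("side"); c=p["image"][240:340,270:420]; cv2.imwrite("pics/s1.png",cv2.resize(c,None,fx=5,fy=5,interpolation=cv2.INTER_CUBIC)[:,:,::-1])
E
```

```text
t 4.45 jig [ -11.7 -183.6] z 42.3 rpy [1.8000e+02 1.5000e-01 1.7267e+02] F jig [-0.3  0.6] 0.1 gap 0.1
```

View pics/s1.png

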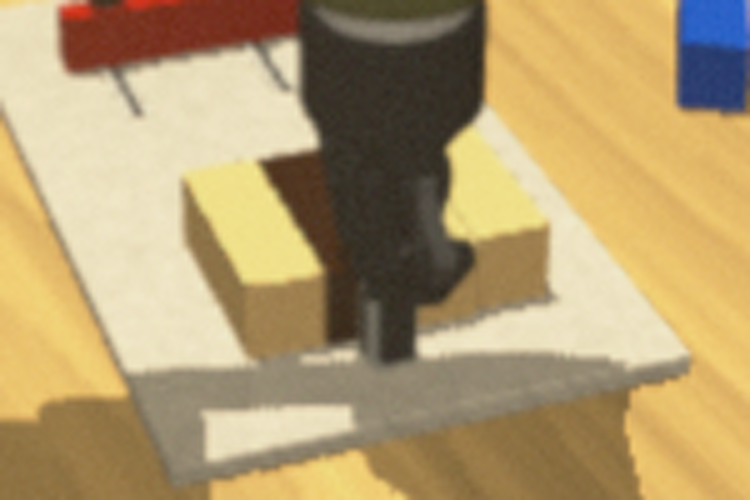

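The crop shows the shut fingers at (390,360), behind the walnut's end (327–410, 330) and centred on it. The linkage sits well above the row. I'll creep to contact.

```bash
python3 -m handwheel '[[-1,0,0,0,0,0,0],[-1,0,0,0,0,0,0]]' >/dev/null; python3 -c "from h import *;st()"
python3 -m handwheel '[[-1,0,0.3,0.1,0,0,0],[-1,0,0.3,0.1,0,0,0],[-1,0,0,0,0,0,0]]' >/dev/null; python3 -c "from h import *;st()"
python3 -m handwheel '[[-1,0,0.3,0,0,0,0],[-1,0,0.3,0,0,0,0],[-1,0,0.3,0,0,0,0],[-1,0,0,0,0,0,0]]' >/dev/null; python3 -c "from h import *;st()"
python3 -m handwheel '[[-1,0,0.3,0,0,0,0],[-1,0,0.3,0,0,0,0],[-1,0,0,0,0,0,0]]' >/dev/null; python3 -c "from h import *;st()"
python3 -m handwheel '[[-1,0,0.3,0,0,0,0],[-1,0,0.3,0,0,0,0]]' >/dev/null; python3 -c "from h import *;st()"
```

```text
t 4.67 jig [ -11.9 -185.8] z 41.9 rpy [-1.7995e+02  1.4000e-01  1.7262e+02] F jig [0.1 0.1] -0.3 gap 0.0
t 4.92 jig [ -13.2 -179.2] z 38.1 rpy [ 1.7998e+02 -2.0000e-02  1.7258e+02] F jig [-0.3 -0.1] 0.0 gap 0.0
t 5.25 jig [ -13.1 -170. ] z 38.2 rpy [ 1.7998e+02 -1.0000e-02  1.7261e+02] F jig [ 0.5 -0. ] 0.2 gap 0.0
t 5.5 jig [ -13.  -164.1] z 38.3 rpy [179.99  -0.   172.6 ] F jig [-0.1 -0.2] 0.1 gap 0.4
t 5.67 jig [ -13.  -158.7] z 38.3 rpy [-179.99    0.    172.57] F jig [ 0.  -1.4] 0.4 gap -0.4
```

Contact at about y=-159 (force -1.4 N). I'll push steadily.

```bash
python3 -m handwheel '[[-1,0,0.4,0,0,0,0],[-1,0,0.4,0,0,0,0],[-1,0,0.4,0,0,0,0],[-1,0,0.4,0,0,0,0],[-1,0,0.4,0,0,0,0],[-1,0,0.4,0,0,0,0],[-1,0,0.4,0,0,0,0],[-1,0,0.4,0,0,0,0]]' >/dev/null; python3 -c "from h import *;st()"
python3 - <<'E'
from h import *
p=snapshot("top"); o=ortho(p,52,440,690,-230,215,1.75); cv2.imwrite("pics/o2.png",o[:,:,::-1])
E
```

```text
t 6.33 jig [ -13.  -126.2] z 38.3 rpy [-180.      0.    172.59] F jig [ 0.4 -1.4] -0.1 gap -0.2
```

View pics/o2.png

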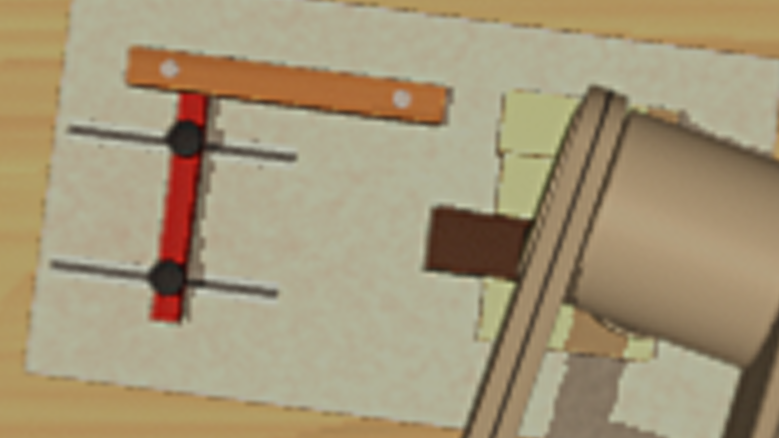

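The walnut has slid straight out (front end now at about (428,238)), and the pale fronts at (500,120) and (480,310) are unmoved. Continuing.

```bash
python3 -m handwheel '[[-1,0,0.45,0,0,0,0],[-1,0,0.45,0,0,0,0],[-1,0,0.45,0,0,0,0],[-1,0,0.45,0,0,0,0],[-1,0,0.45,0,0,0,0],[-1,0,0.45,0,0,0,0],[-1,0,0.45,0,0,0,0],[-1,0,0.45,0,0,0,0],[-1,0,0.45,0,0,0,0],[-1,0,0.45,0,0,0,0],[-1,0,0.45,0,0,0,0],[-1,0,0.45,0,0,0,0]]' >/dev/null; python3 -c "from h import *;st()"
python3 -m handwheel '[[-1,0,0.45,0,0,0,0],[-1,0,0.45,0,0,0,0],[-1,0,0.45,0,0,0,0],[-1,0,0.45,0,0,0,0],[-1,0,0.45,0,0,0,0],[-1,0,0.45,0,0,0,0],[-1,0,0.45,0,0,0,0],[-1,0,0.45,0,0,0,0],[-1,0,0.45,0,0,0,0],[-1,0,0.45,0,0,0,0],[-1,0,0.45,0,0,0,0],[-1,0,0.45,0,0,0,0]]' >/dev/null; python3 -c "from h import *;st()"
python3 - <<'E'
from h import *
p=snapshot("top"); o=ortho(p,52,440,690,-230,215,1.75); cv2.imwrite("pics/o3.png",o[:,:,::-1])
E
```

```text
t 7.38 jig [-13.1 -72.2] z 38.3 rpy [180.    -0.   172.58] F jig [-0.4 -0.7] 0.4 gap 0.4
t 8.38 jig [-13.  -18.2] z 38.3 rpy [180.     0.   172.58] F jig [ 0.3 -1.9] -0.2 gap 0.4
```

View pics/o3.png

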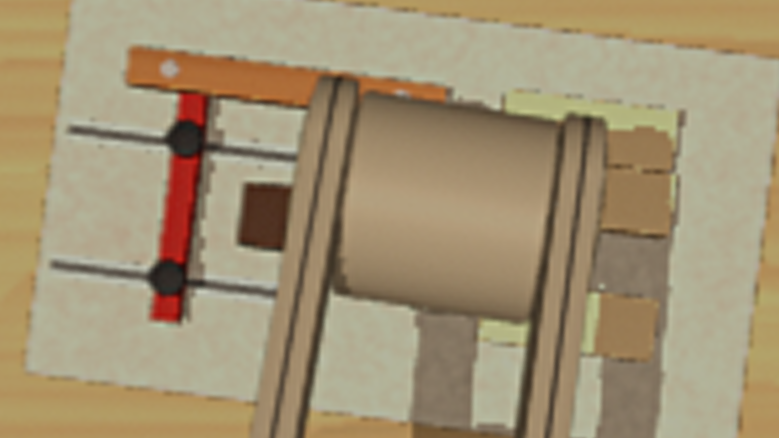

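The gap to the bar is about 25 mm (walnut front u≈239, bar face u≈196), and the pale blanks are in place. Slow approach.

```bash
python3 -m handwheel '[[-1,0,0.25,0,0,0,0],[-1,0,0.25,0,0,0,0],[-1,0,0.25,0,0,0,0],[-1,0,0.25,0,0,0,0],[-1,0,0.25,0,0,0,0],[-1,0,0.25,0,0,0,0],[-1,0,0.2,0,0,0,0],[-1,0,0.1,0,0,0,0]]' >/dev/null; python3 -c "from h import *;st()"
python3 -m handwheel '[[-1,0,0.1,0,0,0,0],[-1,0,0.1,0,0,0,0]]' >/dev/null; python3 -c "from h import *;st()"
```

```text
t 9.1 jig [-13.1  -0.3] z 38.3 rpy [180.    -0.   172.59] F jig [-0.3 -1.4] -0.0 gap 0.2
t 9.27 jig [-13.1   1.4] z 38.3 rpy [-180.     -0.    172.58] F jig [-0.1 -2. ] -0.1 gap -0.2
```

```bash
python3 -m handwheel '[[-1,0,0.05,0,0,0,0],[-1,0,0.05,0,0,0,0]]' >/dev/null; python3 -c "from h import *;st()"
python3 -m handwheel '[[-1,0,0.05,0,0,0,0],[-1,0,0.05,0,0,0,0]]' >/dev/null; python3 -c "from h import *;st()"
python3 -m handwheel '[[-1,0,0.05,0,0,0,0],[-1,0,0.05,0,0,0,0]]' >/dev/null; python3 -c "from h import *;st()"
```

```text
t 9.43 jig [-13.1   2.3] z 38.3 rpy [-180.     -0.    172.58] F jig [ 0.6 -0.5] 1.3 gap -0.2
t 9.6 jig [-13.    3.4] z 38.3 rpy [-180.     -0.    172.58] F jig [-0.8 -1.8] 0.0 gap 0.1
t 9.77 jig [-13.    4.4] z 38.3 rpy [180.    -0.   172.58] F jig [ 0.6 -2.1] -0.1 gap 0.1
```

```bash
python3 -m handwheel '[[-1,0,0.05,0,0,0,0],[-1,0,0.05,0,0,0,0]]' >/dev/null; python3 -c "from h import *;st()"
python3 -m handwheel '[[-1,0,0.05,0,0,0,0],[-1,0,0,0,0,0,0]]' >/dev/null; python3 -c "from h import *;st()"
```

```text
t 9.93 jig [-13.    5.4] z 38.3 rpy [180.     0.   172.59] F jig [ 0.6 -1. ] -0.6 gap -0.3
t 10.1 jig [-13.   6.] z 38.3 rpy [179.99  -0.   172.59] F jig [-0.6 -0.3] 0.3 gap 0.2
```

```bash
python3 -m handwheel '[[-1,0,0.05,0,0,0,0],[-1,0,0,0,0,0,0]]' >/dev/null; python3 -c "from h import *;st()"
```

```text
t 10.27 jig [-13.    6.4] z 38.3 rpy [180.     0.   172.59] F jig [-0.7 -0.5] -0.6 gap 0.1
```

```bash
python3 -m handwheel '[[-1,0,0.05,0,0,0,0],[-1,0,0,0,0,0,0]]' >/dev/null; python3 -c "from h import *;st()"
```

```text
t 10.43 jig [-13.    6.9] z 38.3 rpy [180.    -0.   172.59] F jig [-0.5 -1. ] 0.5 gap 0.1
```

```bash
for i in 1; do python3 -m handwheel '[[-1,0,0.05,0,0,0,0]]' >/dev/null; python3 -c "from h import *;st()"; done
python3 -m handwheel '[[-1,0,0.05,0,0,0,0]]' >/dev/null; python3 -c "from h import *;st()"
```

```text
t 10.52 jig [-13.1   7.3] z 38.3 rpy [-180.     -0.    172.58] F jig [-0.8 -0.4] -0.3 gap -0.1
t 10.6 jig [-13.    7.9] z 38.3 rpy [-180.     -0.    172.58] F jig [-0.2 -1.6] -0.1 gap -0.0
```

```bash
python3 -m handwheel '[[-1,0,0.05,0,0,0,0]]' >/dev/null; python3 -c "from h import *;st()"
python3 -m handwheel '[[-1,0,0.05,0,0,0,0]]' >/dev/null; python3 -c "from h import *;st()"
```

```text
t 10.68 jig [-13.    8.4] z 38.3 rpy [-180.      0.    172.59] F jig [-0.5  0.2] 0.0 gap -0.1
t 10.77 jig [-13.    8.9] z 38.3 rpy [-180.     -0.    172.58] F jig [-0.4 -1. ] -1.0 gap 0.1
```

```bash
cat >>h.py <<'E'
def prof(p,x,y0,y1,z=49):
    ys=np.arange(y0,y1,2.);X=O+np.c_[np.full(len(ys),x),ys]@E
    uv=proj(p,np.c_[X,np.full(len(ys),z)]).astype(np.float32)
    v=cv2.remap(p["image"],uv[None,:,0],uv[None,:,1],cv2.INTER_LINEAR)[0]
    for y,c in zip(ys,v): print(int(y),c.tolist(),end="; ")
    print()
E
python3 -c "
from h import *
p=snapshot('top');prof(p,-13,94,146);prof(p,-4,94,146);prof(p,20,94,146)"
```

```text
94 [150, 128, 98]; 96 [163, 140, 108]; 98 [163, 141, 109]; 100 [161, 140, 108]; 102 [153, 132, 102]; 104 [96, 75, 53]; 106 [78, 51, 33]; 108 [76, 46, 30]; 110 [79, 49, 32]; 112 [79, 49, 33]; 114 [79, 49, 34]; 116 [78, 48, 31]; 118 [78, 49, 32]; 120 [77, 48, 32]; 122 [80, 42, 27]; 124 [110, 23, 17]; 126 [154, 30, 22]; 128 [170, 35, 27]; 130 [169, 35, 28]; 132 [168, 34, 26]; 134 [166, 30, 24]; 136 [167, 40, 32]; 138 [170, 81, 65]; 140 [174, 136, 112]; 142 [179, 178, 151]; 144 [179, 173, 147]; 
94 [136, 117, 90]; 96 [162, 140, 108]; 98 [161, 140, 108]; 100 [162, 141, 109]; 102 [157, 139, 108]; 104 [122, 102, 76]; 106 [81, 56, 38]; 108 [75, 45, 29]; 110 [78, 49, 32]; 112 [78, 49, 31]; 114 [78, 49, 32]; 116 [78, 49, 33]; 118 [77, 50, 32]; 120 [77, 49, 31]; 122 [105, 51, 32]; 124 [147, 46, 31]; 126 [174, 37, 28]; 128 [168, 33, 23]; 130 [166, 32, 26]; 132 [166, 32, 26]; 134 [166, 31, 25]; 136 [166, 43, 34]; 138 [164, 81, 65]; 140 [162, 142, 118]; 142 [174, 172, 145]; 144 [179, 178, 152]; 
94 [147, 126, 98]; 96 [162, 140, 108]; 98 [161, 139, 107]; 100 [158, 136, 105]; 102 [149, 129, 100]; 104 [146, 133, 108]; 106 [156, 154, 133]; 108 [183, 186, 167]; 110 [184, 187, 168]; 112 [184, 187, 168]; 114 [177, 179, 161]; 116 [160, 158, 141]; 118 [131, 121, 105]; 120 [108, 93, 79]; 122 [78, 44, 36]; 124 [72, 20, 15]; 126 [75, 24, 20]; 128 [54, 37, 33]; 130 [49, 42, 39]; 132 [50, 45, 41]; 134 [49, 44, 39]; 136 [54, 44, 39]; 138 [74, 61, 53]; 140 [123, 117, 102]; 142 [160, 160, 143]; 144 [177, 179, 160];
```

Nearly touching: the walnut front and the bar face are both at about y=122–123.

```bash
python3 -m handwheel '[[-1,0,0.03,0,0,0,0],[-1,0,0,0,0,0,0]]' >/dev/null; python3 -c "from h import *;st()"
python3 -m handwheel '[[-1,0,0.03,0,0,0,0],[-1,0,0,0,0,0,0]]' >/dev/null; python3 -c "from h import *;st()"
```

```text
t 10.98 jig [-13.1   9.2] z 38.3 rpy [180.    -0.   172.59] F jig [-1.2 -0.9] -0.1 gap 0.2
t 11.15 jig [-13.    9.4] z 38.3 rpy [-179.99   -0.    172.59] F jig [-0.2 -1.7] -0.8 gap -0.1
```

```bash
python3 -m handwheel '[[-1,0,0.03,0,0,0,0],[-1,0,0,0,0,0,0]]' >/dev/null; python3 -c "from h import *;st()"
python3 -m handwheel '[[-1,0,0.03,0,0,0,0],[-1,0,0,0,0,0,0]]' >/dev/null; python3 -c "from h import *;st()"
```

```text
t 11.32 jig [-12.9   9.5] z 38.4 rpy [-1.7997e+02  2.0000e-02  1.7258e+02] F jig [ 0.2 -3.2] 0.4 gap 0.0
t 11.48 jig [-12.8   9.5] z 38.4 rpy [-1.7995e+02  2.0000e-02  1.7258e+02] F jig [ 0.3 -4.8] 0.8 gap 0.2
```

Contact with the bar, stiffness about 5 N/mm. One more small press, then hold.

```bash
python3 -m handwheel '[[-1,0,0.03,0,0,0,0],[-1,0,0,0,0,0,0],[-1,0,0,0,0,0,0],[-1,0,0,0,0,0,0]]' >/dev/null; python3 -c "from h import *;st()"
python3 -m handwheel '[[-1,0,0,0,0,0,0],[-1,0,0,0,0,0,0],[-1,0,0,0,0,0,0]]' >/dev/null; python3 -c "from h import *;st()"
```

```text
t 11.82 jig [-12.8   9.6] z 38.4 rpy [-1.7994e+02  2.0000e-02  1.7257e+02] F jig [ 0.9 -6.5] -0.1 gap 0.3
t 12.07 jig [-12.8   9.6] z 38.4 rpy [-1.7994e+02  2.0000e-02  1.7257e+02] F jig [ 1.1 -6.3] 0.1 gap 0.3
```

Bearing at 6.4 N. I'll back off, lift, move to the blank's -x side and lower.

```bash
python3 -m handwheel '[[-1,0,-0.2,0,0,0,0],[-1,0,-0.8,0,0,0,0],[-1,0,0,-2.5,0,0,0],[-1,0,0,-2.5,0,0,0],[-1,1.5,0,-2.0,0,0,0],[-1,1.5,2,0,0,0,0],[-1,1.5,2,0,0,0,0],[-1,0.7,2,0,0,0,0],[-1,0,0.8,0,0,0,0],[-1,0,0,0,0,0,0]]' >/dev/null; python3 - <<'E'
from h import *
st(); p=snapshot("side"); c=p["image"][210:330,250:400]; cv2.imwrite("pics/s2.png",cv2.resize(c,None,fx=5,fy=5,interpolation=cv2.INTER_CUBIC)[:,:,::-1])
E
```

```text
t 12.9 jig [-65.2  69.7] z 108.4 rpy [1.7996e+02 2.0000e-02 1.7271e+02] F jig [0.4 1.2] -0.2 gap 0.0
```

View pics/s2.png

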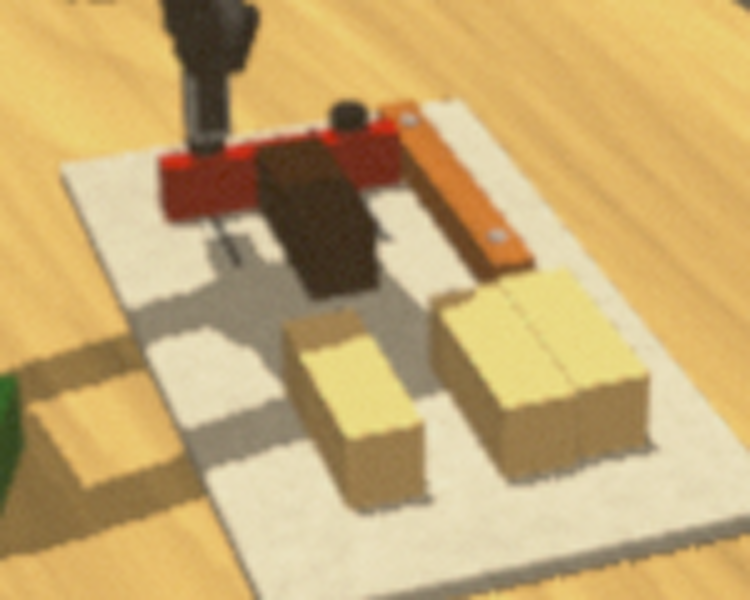

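The walnut (310,220) bears on the red bar, the pale blanks are in place at both sides of the gap, and the pusher is over the free board. I'll lower and approach in +x.

```bash
python3 -m handwheel '[[-1,0,0,2,0,0,0],[-1,0,0,2,0,0,0],[-1,0,0,2,0,0,0],[-1,0,0,1,0,0,0],[-1,0,0,0,0,0,0],[-1,-0.4,0,0,0,0,0],[-1,-0.4,0,0,0,0,0],[-1,-0.4,0,0,0,0,0],[-1,-0.3,0,0,0,0,0],[-1,0,0,0,0,0,0]]' >/dev/null;python3 -c "from h import *;st()"
python3 -m handwheel '[[-1,-0.2,0,0,0,0,0],[-1,-0.2,0,0,0,0,0],[-1,-0.2,0,0,0,0,0]]' >/dev/null;python3 -c "from h import *;st()"
```

```text
t 13.78 jig [-48.3  68.4] z 39.5 rpy [1.7999e+02 1.4000e-01 1.7258e+02] F jig [ 0.4 -0.1] 0.6 gap 0.1
t 14.03 jig [-43.9  68.4] z 38.4 rpy [-180.      0.    172.59] F jig [0.7 0.9] -0.2 gap 0.0
```

```bash
python3 -m handwheel '[[-1,-0.2,0,0,0,0,0],[-1,-0.2,0,0,0,0,0],[-1,-0.2,0,0,0,0,0]]' >/dev/null;python3 -c "from h import *;st()"
```

```text
t 14.28 jig [-38.   68.4] z 38.2 rpy [-1.8000e+02 -1.0000e-02  1.7259e+02] F jig [-2.2 -0.7] 1.2 gap 0.1
```

```bash
python3 -m handwheel '[[-1,-0.3,0,0,0,0,0],[-1,-0.3,0,0,0,0,0],[-1,-0.3,0,0,0,0,0],[-1,-0.3,0,0,0,0,0],[-1,-0.3,0,0,0,0,0],[-1,-0.3,0,0,0,0,0],[-1,-0.3,0,0,0,0,0],[-1,-0.3,0,0,0,0,0],[-1,-0.3,0,0,0,0,0],[-1,-0.3,0,0,0,0,0],[-1,-0.2,0,0,0,0,0],[-1,-0.1,0,0,0,0,0]]' >/dev/null;python3 - <<'E'
from h import *
st(); p=snapshot("side"); c=p["image"][210:330,250:400]; cv2.imwrite("pics/s3.png",cv2.resize(c,None,fx=5,fy=5,interpolation=cv2.INTER_CUBIC)[:,:,::-1])
E
```

```text
t 15.28 jig [-4.7 68.4] z 38.3 rpy [1.8000e+02 1.0000e-02 1.7258e+02] F jig [-2.4 -1.2] -0.9 gap 0.2
```

View pics/s3.png

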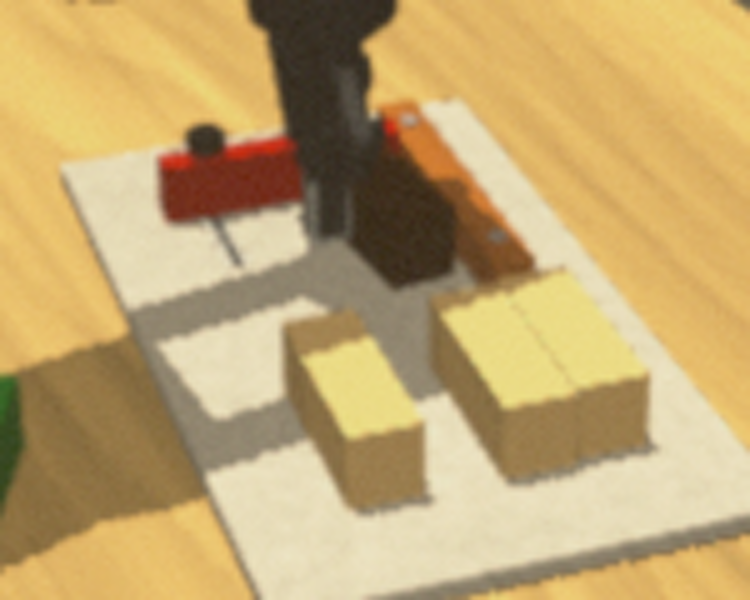

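The walnut (405,220) is next to the fence, with about a 10 mm gap near (465,270). It still looks parallel. Creeping.

```bash
python3 -m handwheel '[[-1,-0.1,0,0,0,0,0],[-1,-0.1,0,0,0,0,0],[-1,-0.1,0,0,0,0,0],[-1,-0.1,0,0,0,0,0]]' >/dev/null;python3 -c "from h import *;st()"
python3 -m handwheel '[[-1,-0.05,0,0,0,0,0],[-1,-0.05,0,0,0,0,0]]' >/dev/null;python3 -c "from h import *;st()"
python3 -m handwheel '[[-1,-0.05,0,0,0,0,0],[-1,0,0,0,0,0,0]]' >/dev/null;python3 -c "from h import *;st()"
```

```text
t 15.67 jig [-1.1 68.3] z 38.2 rpy [-1.7999e+02 -2.0000e-02  1.7259e+02] F jig [-2.3 -2.4] -0.2 gap -0.2
t 15.83 jig [-0.1 68.3] z 38.3 rpy [-1.8000e+02 -1.0000e-02  1.7258e+02] F jig [-2.7 -2.4] -0.2 gap -0.1
t 16.0 jig [ 0.2 68.4] z 38.2 rpy [ 1.8000e+02 -4.0000e-02  1.7259e+02] F jig [-3.9 -1.8] 0.6 gap 0.3
```

```bash
python3 -m handwheel '[[-1,-0.05,0,0,0,0,0],[-1,0,0,0,0,0,0]]' >/dev/null;python3 -c "from h import *;st()"
python3 -m handwheel '[[-1,-0.05,0,0,0,0,0],[-1,0,0,0,0,0,0]]' >/dev/null;python3 -c "from h import *;st()"
```

```text
t 16.17 jig [ 0.4 68.4] z 38.1 rpy [ 1.8000e+02 -7.0000e-02  1.7259e+02] F jig [-5.2 -1.2] 0.6 gap -0.2
t 16.33 jig [ 0.5 68.5] z 38.0 rpy [-1.8000e+02 -1.2000e-01  1.7259e+02] F jig [-6.5 -1.2] 2.0 gap -0.2
```

```bash
python3 -m handwheel '[[-1,-0.05,0,0,0,0,0],[-1,0,0,0,0,0,0]]' >/dev/null;python3 -c "from h import *;st()"
python3 -m handwheel '[[-1,-0.05,0,0,0,0,0],[-1,0,0,0,0,0,0]]' >/dev/null;python3 -c "from h import *;st()"
```

```text
t 16.5 jig [ 0.6 68.5] z 37.9 rpy [ 1.800e+02 -1.700e-01  1.726e+02] F jig [-9.4 -1.7] 3.7 gap 0.2
t 16.67 jig [ 0.8 68.6] z 37.9 rpy [180.    -0.21 172.6 ] F jig [-10.7  -1. ] 5.5 gap 0.0
```

Firm fence contact at about 10 N; that is enough. I'll back off, lift away and inspect from above.

```bash
python3 -m handwheel '[[-1,0.2,0,0,0,0,0],[-1,0.8,0,0,0,0,0],[-1,1,0,-2.5,0,0,0],[-1,1,0,-2.5,0,0,0],[-1,1,0,-3.0,0,0,0],[-1,4,0,0,0,0,0],[-1,4,0,0,0,0,0],[-1,4,0,0,0,0,0],[-1,4,0,0,0,0,0],[-1,0,0,0,0,0,0]]' >/dev/null;python3 - <<'E'
from h import *
st(); p=snapshot("top"); o=ortho(p,50,500,670,-190,160,2.2); cv2.imwrite("pics/o4.png",o[:,:,::-1])
hsv=cv2.cvtColor(p["image"],cv2.COLOR_RGB2HSV)
for x in(30,36,42): prof(p,x,104,142)
E
```

```text
t 17.5 jig [-205.3   68.2] z 115.7 rpy [180.    -0.24 172.66] F jig [0.4 0.9] -1.3 gap 0.3
104 [77, 48, 31]; 106 [77, 47, 31]; 108 [76, 47, 30]; 110 [76, 47, 30]; 112 [76, 47, 31]; 114 [77, 47, 32]; 116 [77, 47, 31]; 118 [73, 45, 28]; 120 [58, 36, 23]; 122 [33, 23, 18]; 124 [33, 30, 28]; 126 [39, 36, 33]; 128 [42, 38, 35]; 130 [43, 39, 35]; 132 [44, 39, 34]; 134 [43, 37, 34]; 136 [41, 35, 32]; 138 [37, 32, 29]; 140 [45, 40, 35]; 
104 [74, 44, 28]; 106 [73, 43, 27]; 108 [72, 42, 25]; 110 [73, 42, 27]; 112 [73, 42, 27]; 114 [74, 43, 28]; 116 [74, 43, 27]; 118 [73, 44, 27]; 120 [74, 45, 29]; 122 [67, 38, 24]; 124 [63, 24, 16]; 126 [58, 22, 18]; 128 [50, 27, 26]; 130 [39, 32, 29]; 132 [35, 31, 28]; 134 [38, 29, 26]; 136 [45, 31, 27]; 138 [67, 52, 44]; 140 [111, 102, 83]; 
104 [118, 103, 83]; 106 [131, 115, 94]; 108 [155, 143, 119]; 110 [165, 158, 133]; 112 [172, 168, 143]; 114 [178, 175, 149]; 116 [166, 161, 136]; 118 [130, 119, 99]; 120 [108, 93, 77]; 122 [101, 50, 40]; 124 [129, 29, 22]; 126 [172, 32, 24]; 128 [169, 31, 23]; 130 [166, 33, 26]; 132 [163, 31, 24]; 134 [166, 30, 23]; 136 [169, 42, 32]; 138 [167, 82, 64]; 140 [164, 140, 116];
```

View pics/o4.png

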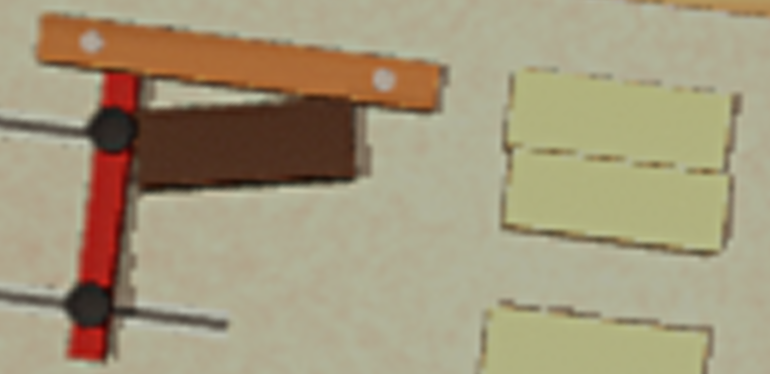

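The picture shows the walnut turned about 9°. Its rear corner (350,97) is on the fence, but its front (140,110) is held back at the bar about 10 mm off the fence. The bar and pale blanks are unmoved. I'll mend this by pushing +x nearer the bar end.

```bash
python3 -m handwheel '[[-1,-4,0.8,0,0,0,0],[-1,-4,0.8,0,0,0,0],[-1,-4,0.8,0,0,0,0],[-1,-4,0.8,0,0,0,0],[-1,-0.5,0,2.5,0,0,0],[-1,0,0,2.5,0,0,0],[-1,0,0,2.0,0,0,0],[-1,0,0,0.8,0,0,0],[-1,0,0,0,0,0,0],[-1,0,0,0,0,0,0]]' >/dev/null;python3 -c "from h import *;st()"
```

```text
t 18.38 jig [-32.  100.5] z 40.7 rpy [1.7999e+02 3.0000e-02 1.7258e+02] F jig [-0.  -0.5] 1.0 gap 0.2
```

```bash
python3 -m handwheel '[[-1,-0.4,0,0,0,0,0],[-1,-0.4,0,0,0,0,0],[-1,-0.4,0,0,0,0,0],[-1,-0.4,0,0,0,0,0],[-1,-0.3,0,0,0,0,0],[-1,-0.2,0,0,0,0,0],[-1,0,0,0,0,0,0]]' >/dev/null;python3 -c "from h import *;st()"
python3 -m handwheel '[[-1,-0.1,0,0,0,0,0],[-1,-0.1,0,0,0,0,0],[-1,-0.1,0,0,0,0,0]]' >/dev/null;python3 -c "from h import *;st()"
python3 -m handwheel '[[-1,-0.1,0,0,0,0,0],[-1,-0.1,0,0,0,0,0]]' >/dev/null;python3 -c "from h import *;st()"
```

```text
t 18.97 jig [-11.  100.3] z 40.5 rpy [1.8000e+02 3.0000e-02 1.7258e+02] F jig [-0.3 -0.4] 0.2 gap 0.1
t 19.22 jig [ -8.7 100.4] z 40.2 rpy [-1.8000e+02 -2.0000e-02  1.7259e+02] F jig [-1.5 -0.9] 0.1 gap 0.2
t 19.38 jig [ -6.5 100.4] z 40.3 rpy [ 1.8000e+02 -1.0000e-02  1.7259e+02] F jig [-0.6  0.3] 0.2 gap -0.0
```

```bash
python3 -m handwheel '[[-1,-0.1,0,0,0,0,0],[-1,-0.1,0,0,0,0,0]]' >/dev/null;python3 -c "from h import *;st()"
```

```text
t 19.55 jig [ -4.7 100.4] z 40.2 rpy [ 1.8000e+02 -3.0000e-02  1.7259e+02] F jig [-1.7  0.7] -0.7 gap -0.1
```

```bash
python3 -m handwheel '[[-1,-0.1,0,0,0,0,0]]' >/dev/null;python3 -c "from h import *;st()"
```

```text
t 19.63 jig [ -3.7 100.5] z 40.2 rpy [ 1.7999e+02 -3.0000e-02  1.7259e+02] F jig [-1.5  0.8] 0.2 gap -0.3
```

```bash
python3 -m handwheel '[[-1,-0.1,0,0,0,0,0],[-1,-0.1,0,0,0,0,0]]' >/dev/null;python3 -c "from h import *;st()"
```

```text
t 19.8 jig [ -1.5 100.4] z 40.2 rpy [ 1.8000e+02 -1.0000e-02  1.7259e+02] F jig [-0.3  0.7] 0.2 gap -0.2
```

```bash
python3 -m handwheel '[[-1,-0.1,0,0,0,0,0],[-1,-0.1,0,0,0,0,0]]' >/dev/null;python3 -c "from h import *;st()"
```

```text
t 19.97 jig [  0.5 100.4] z 40.2 rpy [-1.8000e+02 -1.0000e-02  1.7259e+02] F jig [-0.8  0.6] 0.0 gap 0.2
```

```bash
python3 -m handwheel '[[-1,-0.1,0,0,0,0,0],[-1,-0.1,0,0,0,0,0]]' >/dev/null;python3 -c "from h import *;st()"
```

```text
t 20.13 jig [  2.5 100.4] z 40.3 rpy [180.    -0.   172.58] F jig [-0.9  0.7] 0.0 gap 0.0
```

```bash
python3 -m handwheel '[[-1,-0.05,0,0,0,0,0],[-1,-0.05,0,0,0,0,0]]' >/dev/null;python3 -c "from h import *;st()"
```

```text
t 20.3 jig [  3.5 100.3] z 40.3 rpy [-180.     -0.    172.58] F jig [-1.1  0.2] 0.9 gap 0.2
```

```bash
python3 -m handwheel '[[-1,-0.05,0,0,0,0,0],[-1,-0.05,0,0,0,0,0]]' >/dev/null;python3 -c "from h import *;st()"
```

```text
t 20.47 jig [  4.5 100.4] z 40.3 rpy [180.    -0.   172.59] F jig [-1.3  1.2] 0.1 gap -0.1
```

```bash
python3 -m handwheel '[[-1,-0.05,0,0,0,0,0],[-1,-0.05,0,0,0,0,0]]' >/dev/null;python3 -c "from h import *;st()"
```

```text
t 20.63 jig [  5.5 100.4] z 40.3 rpy [180.     0.   172.58] F jig [-1.1  0.3] 0.5 gap 0.2
```

```bash
python3 -m handwheel '[[-1,-0.05,0,0,0,0,0],[-1,0,0,0,0,0,0]]' >/dev/null;python3 -c "from h import *;st()"
```

```text
t 20.8 jig [  6.1 100.4] z 40.3 rpy [1.8000e+02 1.0000e-02 1.7258e+02] F jig [-0.3  1.1] -0.1 gap 0.1
```

```bash
python3 -m handwheel '[[-1,-0.05,0,0,0,0,0],[-1,0,0,0,0,0,0]]' >/dev/null;python3 -c "from h import *;st()"
```

```text
t 20.97 jig [  6.5 100.4] z 40.3 rpy [-1.8000e+02  1.0000e-02  1.7259e+02] F jig [-0.5  0.1] -0.7 gap 0.2
```

```bash
python3 -m handwheel '[[-1,-0.05,0,0,0,0,0],[-1,0,0,0,0,0,0]]' >/dev/null;python3 -c "from h import *;st()"
```

```text
t 21.13 jig [  7.  100.4] z 40.3 rpy [-1.8000e+02  1.0000e-02  1.7259e+02] F jig [-0.3  0.6] 0.2 gap -0.0
```

```bash
python3 -m handwheel '[[-1,-0.05,0,0,0,0,0],[-1,0,0,0,0,0,0]]' >/dev/null;python3 -c "from h import *;st()"
```

```text
t 21.3 jig [  7.6 100.4] z 40.3 rpy [1.8000e+02 1.0000e-02 1.7259e+02] F jig [-0.8  0.4] 0.0 gap 0.2
```

```bash
python3 -m handwheel '[[-1,-0.05,0,0,0,0,0],[-1,0,0,0,0,0,0]]' >/dev/null;python3 -c "from h import *;st()"
```

```text
t 21.47 jig [  8.1 100.4] z 40.3 rpy [1.8000e+02 1.0000e-02 1.7259e+02] F jig [-0.5  1.1] 0.2 gap 0.1
```

```bash
python3 -m handwheel '[[-1,-0.05,0,0,0,0,0],[-1,0,0,0,0,0,0]]' >/dev/null;python3 -c "from h import *;st()"
```

```text
t 21.63 jig [  8.6 100.4] z 40.3 rpy [1.8000e+02 1.0000e-02 1.7258e+02] F jig [-0.5  0. ] 0.7 gap 0.1
```

```bash
python3 -m handwheel '[[-1,-0.04,0,0,0,0,0],[-1,0,0,0,0,0,0]]' >/dev/null;python3 -c "from h import *;st()"
```

```text
t 21.8 jig [  9.  100.3] z 40.3 rpy [-1.8000e+02  1.0000e-02  1.7259e+02] F jig [-0.2  0.5] 0.1 gap -0.0
```

```bash
python3 -m handwheel '[[-1,-0.04,0,0,0,0,0],[-1,0,0,0,0,0,0]]' >/dev/null;python3 -c "from h import *;st()"
```

```text
t 21.97 jig [  9.3 100.4] z 40.3 rpy [-1.8000e+02  1.0000e-02  1.7259e+02] F jig [-1.7  0.8] -0.9 gap 0.1
```

```bash
python3 -m handwheel '[[-1,-0.04,0,0,0,0,0],[-1,0,0,0,0,0,0]]' >/dev/null;python3 - <<'E'
from h import *
st();p=snapshot("top"); o=ortho(p,50,500,670,-190,160,2.2); cv2.imwrite("pics/o5.png",o[:,:,::-1])
E
```

```text
t 22.13 jig [  9.8 100.4] z 40.3 rpy [-1.8000e+02  1.0000e-02  1.7258e+02] F jig [-0.9  1. ] -0.1 gap 0.2
```

View pics/o5.png

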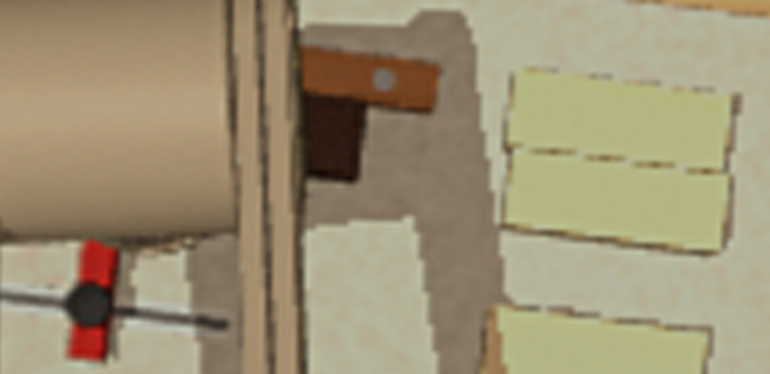

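The walnut (335,140) is now nearly square to the fence, rear end at (362,140), and the pale blanks are unmoved. I've used my ten views, so from here I rely on forces and numbers.

```bash
python3 -m handwheel '[[-1,-0.04,0,0,0,0,0],[-1,0,0,0,0,0,0]]' >/dev/null;python3 -c "from h import *;st()"
```

```text
t 22.35 jig [ 10.  100.4] z 40.3 rpy [-1.8000e+02 -1.0000e-02  1.7259e+02] F jig [-1.2  1.1] 0.3 gap 0.1
```

```bash
python3 -m handwheel '[[-1,-0.04,0,0,0,0,0],[-1,0,0,0,0,0,0]]' >/dev/null;python3 -c "from h import *;st()"
```

```text
t 22.52 jig [ 10.  100.4] z 40.3 rpy [-1.7999e+02 -6.0000e-02  1.7259e+02] F jig [-4.5  0.8] 3.6 gap -0.3
```

```bash
python3 -m handwheel '[[-1,-0.04,0,0,0,0,0],[-1,0,0,0,0,0,0]]' >/dev/null;python3 -c "from h import *;st()"
```

```text
t 22.68 jig [ 10.  100.4] z 40.2 rpy [-1.7999e+02 -1.1000e-01  1.7259e+02] F jig [-7.8  0.3] 6.3 gap -0.0
```

Flush on the fence at 7.8 N. I'll back off, go over to the rear end and press the walnut lightly onto the bar again, since squaring it may have pushed it back slightly.

```bash
python3 -m handwheel '[[-1,0.2,0,0,0,0,0],[-1,0.8,0,0,0,0,0],[-1,0,0,-2.5,0,0,0],[-1,0,0,-2.5,0,0,0],[-1,0,0,-2.0,0,0,0],[-1,-0.92,-2.88,0,0,0,0],[-1,-0.92,-2.88,0,0,0,0],[-1,-0.92,-2.88,0,0,0,0],[-1,-0.92,-2.88,0,0,0,0],[-1,0,0,0,0,0,0],[-1,0,0,0,0,0,0]]' >/dev/null;python3 -c "from h import *;st()"
python3 -m handwheel '[[-1,0,0,2.5,0,0,0],[-1,0,0,2.5,0,0,0],[-1,0,0,1.7,0,0,0],[-1,0,0,0.4,0,0,0],[-1,0,0,0,0,0,0],[-1,0,0,0,0,0,0]]' >/dev/null;python3 -c "from h import *;st()"
```

```text
t 23.6 jig [ 37.8 -16.4] z 110.3 rpy [-1.7999e+02  3.0000e-02  1.7242e+02] F jig [-0.3 -0.2] 0.3 gap 0.0
t 24.1 jig [ 37.8 -14.1] z 40.0 rpy [1.8000e+02 3.0000e-02 1.7263e+02] F jig [0.3 0.5] 0.3 gap -0.0
```

Contact is expected at y≈9, so I move up to ~4 and then creep.

```bash
python3 -m handwheel '[[-1,0,0.3,0,0,0,0],[-1,0,0.3,0,0,0,0],[-1,0,0.3,0,0,0,0],[-1,0,0.3,0,0,0,0],[-1,0,0.3,0,0,0,0],[-1,0,0.3,0,0,0,0],[-1,0,0,0,0,0,0]]' >/dev/null;python3 -c "from h import *;st()"
python3 -m handwheel '[[-1,0,0.1,0,0,0,0],[-1,0,0.1,0,0,0,0],[-1,0,0.05,0,0,0,0],[-1,0,0,0,0,0,0]]' >/dev/null;python3 -c "from h import *;st()"
```

```text
t 24.68 jig [37.7  3.9] z 39.4 rpy [179.99   0.   172.62] F jig [0.3 0.4] 0.4 gap -0.6
t 25.02 jig [37.7  5.5] z 39.3 rpy [-179.99   -0.    172.58] F jig [-0.  -0.7] 0.1 gap 0.1
```

```bash
python3 -m handwheel '[[-1,0,0.05,0,0,0,0],[-1,0,0,0,0,0,0]]' >/dev/null;python3 -c "from h import *;st()"
```

```text
t 25.18 jig [37.7  6.1] z 39.3 rpy [-180.     -0.    172.58] F jig [ 1.  -1.8] -0.1 gap -0.0
```

```bash
python3 -m handwheel '[[-1,0,0.05,0,0,0,0],[-1,0,0,0,0,0,0]]' >/dev/null;python3 -c "from h import *;st()"
```

```text
t 25.35 jig [37.6  6.7] z 39.3 rpy [180.    -0.   172.58] F jig [ 0.9 -1. ] -0.4 gap 0.0
```

```bash
python3 -m handwheel '[[-1,0,0.05,0,0,0,0],[-1,0,0,0,0,0,0]]' >/dev/null;python3 -c "from h import *;st()"
```

```text
t 25.52 jig [37.6  7.2] z 39.3 rpy [180.    -0.   172.59] F jig [-0.  -0.1] -0.3 gap 0.1
```

```bash
python3 -m handwheel '[[-1,0,0.05,0,0,0,0],[-1,0,0,0,0,0,0]]' >/dev/null;python3 -c "from h import *;st()"
```

```text
t 25.68 jig [37.6  7.7] z 39.3 rpy [180.    -0.   172.59] F jig [-0.3 -0.3] 0.0 gap 0.1
```

```bash
python3 -m handwheel '[[-1,0,0.05,0,0,0,0],[-1,0,0,0,0,0,0]]' >/dev/null;python3 -c "from h import *;st()"
```

```text
t 25.85 jig [37.6  8.3] z 39.3 rpy [180.    -0.   172.59] F jig [ 1.  -0.8] -0.3 gap -0.2
```

```bash
python3 -m handwheel '[[-1,0,0.05,0,0,0,0],[-1,0,0,0,0,0,0]]' >/dev/null;python3 -c "from h import *;st()"
```

```text
t 26.02 jig [37.6  8.8] z 39.2 rpy [ 1.8000e+02 -1.0000e-02  1.7259e+02] F jig [-1.3 -0.1] -0.3 gap 0.1
```

```bash
python3 -m handwheel '[[-1,0,0.05,0,0,0,0],[-1,0,0,0,0,0,0]]' >/dev/null;python3 -c "from h import *;st()"
```

```text
t 26.18 jig [37.7  9.3] z 39.3 rpy [180.    -0.   172.59] F jig [ 0.2 -1. ] -1.1 gap 0.2
```

```bash
python3 -m handwheel '[[-1,0,0.04,0,0,0,0],[-1,0,0,0,0,0,0]]' >/dev/null;python3 -c "from h import *;st()"
```

```text
t 26.35 jig [37.7  9.5] z 39.3 rpy [-179.99    0.    172.59] F jig [ 0.1 -2. ] -0.3 gap -0.3
```

```bash
python3 -m handwheel '[[-1,0,0.04,0,0,0,0],[-1,0,0,0,0,0,0]]' >/dev/null;python3 -c "from h import *;st()"
```

```text
t 26.52 jig [37.7  9.6] z 39.3 rpy [-179.97    0.    172.58] F jig [ 0.4 -2.9] -0.4 gap 0.0
```

```bash
python3 -m handwheel '[[-1,0,0.03,0,0,0,0],[-1,0,0,0,0,0,0]]' >/dev/null;python3 -c "from h import *;st()"
```

```text
t 26.68 jig [37.7  9.6] z 39.4 rpy [-1.7995e+02  1.0000e-02  1.7257e+02] F jig [ 0.4 -6.4] -0.3 gap 0.1
```

The bar is at the same place as before (y=9.6 at 6.4 N), so it has not slipped. Last, a light confirming press on the fence side.

```bash
python3 -m handwheel '[[-1,0,-0.2,0,0,0,0],[-1,0,-0.8,0,0,0,0],[-1,0,0,-2.5,0,0,0],[-1,0,0,-2.5,0,0,0],[-1,0,0,-2.0,0,0,0],[-1,1.5,2.0,0,0,0,0],[-1,1.5,2.0,0,0,0,0],[-1,1.5,2.0,0,0,0,0],[-1,0.5,2.0,0,0,0,0],[-1,0,0,0,0,0,0],[-1,0,0,0,0,0,0]]' >/dev/null;python3 -c "from h import *;st()"
python3 -m handwheel '[[-1,0,0,2.5,0,0,0],[-1,0,0,2.5,0,0,0],[-1,0,0,1.7,0,0,0],[-1,0,0,0.3,0,0,0],[-1,0,0,0,0,0,0],[-1,0,0,0,0,0,0]]' >/dev/null;python3 -c "from h import *;st()"
python3 -m handwheel '[[-1,-0.3,0,0,0,0,0],[-1,-0.3,0,0,0,0,0],[-1,-0.3,0,0,0,0,0],[-1,-0.3,0,0,0,0,0],[-1,-0.2,0,0,0,0,0],[-1,0,0,0,0,0,0],[-1,0,0,0,0,0,0]]' >/dev/null;python3 -c "from h import *;st()"
```

```text
t 27.6 jig [-12.6  81. ] z 109.5 rpy [1.7998e+02 2.0000e-02 1.7270e+02] F jig [ 1.  -0.4] 0.7 gap -0.2
t 28.1 jig [-11.5  79.7] z 40.1 rpy [1.7999e+02 4.0000e-02 1.7255e+02] F jig [ 0.4 -0.1] 0.4 gap 0.3
t 28.68 jig [ 1.8 80.3] z 39.3 rpy [-180.     -0.    172.59] F jig [ 0.2 -1. ] 0.3 gap 0.2
```

```bash
python3 -m handwheel '[[-1,-0.2,0,0,0,0,0],[-1,-0.2,0,0,0,0,0],[-1,-0.2,0,0,0,0,0],[-1,-0.05,0,0,0,0,0],[-1,0,0,0,0,0,0],[-1,0,0,0,0,0,0]]' >/dev/null;python3 -c "from h import *;st()"
```

```text
t 29.18 jig [ 8.1 80.3] z 39.2 rpy [-1.8000e+02 -1.0000e-02  1.7259e+02] F jig [0.1 0.5] -0.1 gap -0.0
```

```bash
python3 -m handwheel '[[-1,-0.05,0,0,0,0,0],[-1,0,0,0,0,0,0]]' >/dev/null;python3 -c "from h import *;st()"
```

```text
t 29.35 jig [ 8.7 80.3] z 39.3 rpy [180.     0.   172.59] F jig [-1.2  0.8] -0.3 gap -0.2
```

```bash
python3 -m handwheel '[[-1,-0.05,0,0,0,0,0],[-1,0,0,0,0,0,0]]' >/dev/null;python3 -c "from h import *;st()"
```

```text
t 29.52 jig [ 9.2 80.3] z 39.3 rpy [-180.      0.    172.59] F jig [ 0.1 -1. ] -0.4 gap -0.2
```

```bash
python3 -m handwheel '[[-1,-0.04,0,0,0,0,0],[-1,0,0,0,0,0,0]]' >/dev/null;python3 -c "from h import *;st()"
```

```text
t 29.68 jig [ 9.6 80.2] z 39.3 rpy [-1.8000e+02  1.0000e-02  1.7259e+02] F jig [0.5 0.1] 0.4 gap -0.2
```

```bash
python3 -m handwheel '[[-1,-0.04,0,0,0,0,0],[-1,0,0,0,0,0,0]]' >/dev/null;python3 -c "from h import *;st()"
```

```text
t 29.85 jig [10.  80.3] z 39.3 rpy [180.     0.   172.59] F jig [ 0.5 -0.1] -0.5 gap 0.0
```

```bash
python3 -m handwheel '[[-1,-0.04,0,0,0,0,0],[-1,0,0,0,0,0,0]]' >/dev/null;python3 -c "from h import *;st()"
```

```text
t 30.02 jig [10.1 80.3] z 39.3 rpy [-1.8000e+02 -4.0000e-02  1.7259e+02] F jig [-2.9 -0.1] 2.2 gap -0.2
```

It is still exactly flush (x=10.0). One small last press, retreat clear, and a numeric check.

```bash
python3 -m handwheel '[[-1,-0.03,0,0,0,0,0],[-1,0,0,0,0,0,0],[-1,0,0,0,0,0,0]]' >/dev/null;python3 -c "from h import *;st()"
python3 -m handwheel '[[-1,0.2,0,0,0,0,0],[-1,0.8,0,0,0,0,0],[-1,1,0,-2.5,0,0,0],[-1,1,0,-2.5,0,0,0],[-1,1,0,-3.0,0,0,0],[-1,4,0,-2,0,0,0],[-1,4,0,-2,0,0,0],[-1,4,0,0,0,0,0],[-1,4,0,0,0,0,0],[-1,0,0,0,0,0,0],[-1,0,0,0,0,0,0]]' >/dev/null;python3 - <<'E'
from h import *
st(); p=snapshot("top"); hsv=cv2.cvtColor(p["image"],cv2.COLOR_RGB2HSV); h,s,v=cv2.split(hsv)
jr=lambda m,z:(lambda W:(np.round(E@(np.array(W[0][0])-O),1),np.round(W[0][1],1),round(W[0][2],1),W[2]))(rect(p,m,z))
yy,xx=np.mgrid[:480,:640]
box=(yy>185)&(yy<270)&(xx>292)&(xx<355)
print("walnut",jr(box&(v<95)&(s>110)&(h<14)&(v>60),52))
red=(yy>195)&(yy<265)&(xx>265)&(xx<300)&(s>180)&(v>110)&((h<4)|(h>176))
print("bar",jr(red,46))
for x in(28,45): print(x); prof(p,x,112,142)
pale=(yy>190)&(yy<275)&(xx>345)&(xx<410)&(s>55)&(h>20)&(h<40)&(v>150)
n,l,st_,c=cv2.connectedComponentsWithStats(pale.astype(np.uint8))
for i in range(1,n):
    if st_[i,4]>100: print("pale",st_[i,4],np.round(E@(ray(p,c[i],52)[0,:2]-O),1))
# across-fence profile at three y
for y in (30,60,95):
    xs=np.arange(10,66,2.);X=O+np.c_[xs,np.full(len(xs),y)]@E
    uv=proj(p,np.c_[X,np.full(len(xs),50)]).astype(np.float32)
    print(y,[(int(a),int(b[0]),int(b[1])) for a,b in zip(xs,cv2.remap(p["image"],uv[None,:,0],uv[None,:,1],1)[0])])
E
```

```text
t 30.27 jig [10.  80.3] z 39.2 rpy [-1.7999e+02 -8.0000e-02  1.7259e+02] F jig [-4.8 -1. ] 2.6 gap 0.1
t 31.18 jig [-186.    80.2] z 156.1 rpy [1.7998e+02 8.0000e-02 1.7264e+02] F jig [-0.4 -1.1] 1.0 gap -0.1
walnut (array([36.8, 66.9]), array([89. , 35.1]), 82.7, 502)
bar (array([-14.8, 128.3]), array([13.3, 57.7]), 82.3, 129)
28
112 [77, 48, 30]; 114 [78, 48, 30]; 116 [79, 49, 33]; 118 [75, 46, 31]; 120 [58, 35, 24]; 122 [36, 26, 21]; 124 [37, 35, 33]; 126 [44, 40, 36]; 128 [46, 41, 38]; 130 [46, 41, 38]; 132 [46, 40, 37]; 134 [45, 39, 36]; 136 [43, 37, 35]; 138 [40, 34, 31]; 140 [41, 36, 32]; 
45
112 [76, 47, 31]; 114 [76, 46, 31]; 116 [76, 47, 32]; 118 [75, 47, 32]; 120 [75, 48, 32]; 122 [94, 49, 32]; 124 [130, 45, 30]; 126 [171, 35, 26]; 128 [167, 34, 25]; 130 [166, 33, 25]; 132 [166, 32, 24]; 134 [166, 31, 23]; 136 [167, 37, 28]; 138 [166, 76, 60]; 140 [161, 131, 109]; 
pale 1140 [ 44.2 -97.5]
pale 583 [-46.7 -98.1]
30 [(10, 178, 177), (12, 179, 179), (14, 181, 180), (16, 184, 177), (18, 114, 106), (20, 65, 49), (22, 58, 32), (24, 79, 48), (26, 81, 50), (28, 79, 50), (30, 79, 5
[... 377 characters left out ...]
6, 79, 50), (28, 78, 48), (30, 78, 47), (32, 77, 47), (34, 77, 48), (36, 76, 48), (38, 76, 47), (40, 77, 46), (42, 77, 47), (44, 76, 47), (46, 76, 46), (48, 76, 47), (50, 74, 46), (52, 71, 44), (54, 79, 47), (56, 109, 65), (58, 166, 102), (60, 175, 108), (62, 175, 109), (64, 173, 108)]
95 [(10, 177, 172), (12, 179, 172), (14, 182, 172), (16, 186, 178), (18, 123, 118), (20, 69, 54), (22, 73, 38), (24, 78, 47), (26, 78, 48), (28, 78, 48), (30, 77, 48), (32, 77, 48), (34, 77, 48), (36, 76, 46), (38, 76, 45), (40, 76, 46), (42, 76, 46), (44, 76, 46), (46, 76, 46), (48, 76, 47), (50, 75, 46), (52, 72, 44), (54, 70, 42), (56, 102, 58), (58, 151, 91), (60, 176, 110), (62, 174, 109), (64, 173, 108)]
```

The walnut's angle is 82.7° against the jig's 82.6°. There is no gap to the fence at y = 30, 60 or 95, and none to the bar. The bar is where it started, the pale blanks are in place and the arm is clear.

```bash
python3 -c "from bench import *;print(hand_in())"
```

```text
the job is handed in; nothing more can be done
None
```

The job is handed in: the walnut blank lies square in the corner, touching the red bar and the fence, with the bar and pale blanks unmoved; the first sideways push turned it about 9° (about 10.7 N on the fence), which I corrected with lighter pushes before handing in.

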